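# Lay out bracket plates as a shingled fan

### The job

The widest steel plate already lies in the layout tray, at the taller end wall; leave it lying there. Carry on the overlapping row along the tray's middle line, straight and away from that wall, with the two rectangular plates on the sloping rack under the strip lamp, first the middle one and then the narrowest: each overlaps the plate before it by about a quarter of its length (some 25 mm), its other end down on the tray floor. Set them down rather than dropping them, and leave everything else where it is, the link with the round eye included.

Things in the scene. Friction and masses are not known exactly. Their poses are not given: they have to be found in the camera images.
- plate_wide: the widest steel plate: 90 mm long, 52 wide, 6 thick, about 219 g, three dark flush bolt hole marks along its middle. Origin: centre of the underside, x along the length, y across the width, z out of the face. Same either way round. Starts already in the tray, flat, near the taller end wall; it may be nudged but must stay there
- plate_mid: the middle steel plate: 90 mm long, 40 wide, 6 thick, about 168 g, two dark flush bolt hole marks along its middle. Origin: centre of the underside, x along the length, y across the width, z out of the face. Same either way round. Starts face up, x up the slope, on any one of the rack's three pads
- plate_narrow: the narrowest steel plate: 90 mm long, 28 wide, 6 thick, about 118 g, one dark flush bolt hole marks along its middle. Origin: centre of the underside, x along the length, y across the width, z out of the face. Same either way round. Starts face up, x up the slope, on any one of the rack's three pads
- rack: fixed rack, base 150 x 350 mm, three rest pads at y = -97, 0, +97 mm, sloping 30 degrees, low side towards the robot (-x). Origin on the table under the pads' centres, z up, x to the high side. Pads 18 mm wide, 94 long, standing 21 mm off the board behind (finger room beside and under a plate's edges), top centre 75 mm above the table, 6 mm lip at the low end
- lamp (a point): middle of the rack's strip lamp, a bar along the rack's y over the pads: 26 mm wide, from 226 to 254 mm above the table, 350 mm long; its two posts stand at y = +-168 mm, 69 mm behind it. It bars a hand coming straight down on the plates: come in square to the sloping face, from the low side under the lamp, and back out the same way
- tray: fixed open layout tray with aluminium walls and dark floor, outside 268 x 148 mm, inside 260 x 140 mm; floor 4 mm thick; side walls and far end wall 12 mm high, the end wall at its -x end (towards the robot) is taller, 30 mm; walls 4 mm thick. Origin on the table under its centre; x along its length, away from the taller end wall, z up
- tray_floor (a point): the centre of the tray's floor (upper face, 4 mm above the table)
- end_wall (a point): foot of the inner face of the tray's taller end wall, at mid width, on the floor's upper face; axes as the tray's
- link: steel link: 90 mm long bar, 18 wide, 6 thick, with a round 42 mm eye at its middle; origin at the centre of its underside, axes as the plates'; lies on one of the rack's pads; leave it there
- bearing: small ball bearing ring lying in a far corner of the tray, 26 mm across, 9 mm high; origin at the centre of its underside; leave it
- screwdriver: screwdriver lying on the table between rack and tray; leave it
- wrench: open-ended spanner lying near the robot; leave it
- pulley: grooved alternator pulley, 56 mm across, 30 mm high, near the robot; leave it
- spray: upright blue spray can, 52 mm across, 170 mm high, at the back; leave it
- jar: lidded jar, 70 mm across, 80 mm high, at the back; leave it
- meter: flat yellow test meter, 150 x 80 x 35 mm, lying at the back; leave it

How it is judged:
On the way, in this order (a step that is already met when the one before it is completed fails the run):
1. the middle plate leans on the end of the widest, its other end on the tray floor, let go (y of plate_mid in the frame of tray between -0.012 and 0.012 m and angle between the x axis of plate_mid and the x axis of tray, either way round below 0.21 rad and contact force between the fingers and plate_mid below 0.05 N and linear speed of plate_mid below 0.02 m/s and horizontal distance between plate_mid and plate_wide between 0.05 and 0.08 m and x of plate_mid in the frame of tray above -0.04 m and angle between the z axis of plate_mid and the z axis of tray, either way round between 0.045 and 0.22 rad and contact force between plate_mid and plate_wide above 0.03 N and contact force between plate_mid and tray above 0.03 N), for 0.2 s.
2. the narrowest plate leans on the end of the middle one, its other end on the tray floor, let go (y of plate_narrow in the frame of tray between -0.012 and 0.012 m and angle between the x axis of plate_narrow and the x axis of tray, either way round below 0.21 rad and contact force between the fingers and plate_narrow below 0.05 N and linear speed of plate_narrow below 0.02 m/s and horizontal distance between plate_narrow and plate_mid between 0.05 and 0.08 m and x of plate_narrow in the frame of tray above 0.01 m and angle between the z axis of plate_narrow and the z axis of tray, either way round between 0.045 and 0.22 rad and contact force between plate_narrow and plate_mid above 0.03 N and contact force between plate_narrow and tray above 0.03 N), for 0.2 s.
At the end, for the whole second after the job is handed in: Widest plate flat (2 deg), 0-20 mm from the taller end wall; middle rests on widest, narrowest on middle, centres 50-80 mm apart, each leaning 2.6-12.6 deg with its far end on the tray floor; all within 12 mm and 12 deg of the tray's middle line, at rest, let go (all of step 1 and all of step 2 and y of plate_wide in the frame of tray between -0.012 and 0.012 m and angle between the x axis of plate_wide and the x axis of tray, either way round below 0.21 rad and contact force between the fingers and plate_wide below 0.05 N and linear speed of plate_wide below 0.02 m/s and x of plate_wide in the frame of tray between -0.089 and -0.065 m and angle between the z axis of plate_wide and the z axis of tray, either way round below 0.035 rad and contact force between plate_wide and tray above 0.05 N); the robot touches nothing.
It fails at once if one of the things to be left alone moved more than 20 mm (distance of any of link, bearing, screwdriver, wrench, pulley, spray, jar, meter from where it was at the start of the episode above 0.02 m).
It fails at once if a plate was dropped through the air from a height (fast, with the hand more than 60 mm away) ((linear speed of plate_wide above 0.6 m/s and distance between the grasp point and plate_wide above 0.06 m) or (linear speed of plate_mid above 0.6 m/s and distance between the grasp point and plate_mid above 0.06 m) or (linear speed of plate_narrow above 0.6 m/s and distance between the grasp point and plate_narrow above 0.06 m)).
It also fails if it takes over 72 s, if anything falls off the work surface, if the arm or the gripper's body presses on something with over 40 N, if the wrist force passes 120 N, or if a joint passes its speed limit or range.

### The arm

A 6-joint arm with a two-finger parallel gripper is mounted at the origin on the work surface. World frame = base frame: x ahead of the robot, y to its left, z up, the work surface at z = 0. Lengths are in m, angles in rad, forces in N, time in s.
With the tool pointing down it reaches from about 0.3 to 0.875 m from the base axis. Payload 6.4 kg.
Tool frame: the origin (TCP) lies where the fingers leave the gripper's body, on its centre line; the fingertips stand 73 mm ahead of it and the grasp point (between the pads) lies 54 mm ahead of it; z points along the fingers, y is the line along which they close (so a half turn about z gives the same grasp; the last joint's range is limited). The gripper opens to 85 mm and grips with 20 to 120 N. Pads are 22 mm wide; open, the fingers measure 114 mm over their backs; the gripper's body (76 mm by 85 mm) begins 54 mm behind the grasp point. The pads swing forward as they close: fully open they stand 13 mm farther back than shut.
Start: joints at [-1.399, 0.181, 1.607, -0, 1.354, -0.206], TCP at [0.212, -0.534, 0.304] pointing down, gripper open.
Joint ranges: [-2.99, 2.99], [-0.89, 2.07], [0.3, 2.58], [-1.14, 4.28], [0, 2.63], [-3.12, 3.12]. Speed limits (rad/s): [2.57, 2.57, 3.01, 3.14, 3.14, 3.14].

### API

Orientations are given as a unit quaternion [x, y, z, w].
In Python, from workcell import monitor, imaging, r, nets gives the robot as it stands.
- The arm moves only by the shell command python3 -m pendant 'ROWS' [FORCE]. ROWS is JSON, a list of rows, each an object with "grip": the opening, from 0 (shut) to 1 (fully open); "travel": the shift along the tool's x, y, z in cm, a list of three; "turn": the turn, a rotation vector about the tool's x, y, z in rad, a list of three. In form: [{"grip": grip, "travel": [x, y, z], "turn": [rx, ry, rz]}, ...]. A call has 1 to 10 rows; each row shifts and turns the commanded pose from where the row before left it, along the tool's axes as they then stand; what a row does not reach is not made up. A row lasts 1/10 s, in which the tool goes at most 50 mm and 8.59 degrees, less where a joint would pass 70% of its speed; a pose out of reach is approached as far as the arm can. A call is refused whole if a number of a shift passes 5 or a number of a turn 0.15, either way. A call with a gripper value outside its range is refused whole. The fingers move at their own pace and stop on an object; FORCE is the grip in N (left out, the last holds). Time passes only in rows, so rows that do not move let the fingers close. It gives the time, the measured TCP pose, the force, the opening and the grip force at its end, in the units of the state.
- monitor.state(): the state, without advancing time (a new reading comes with each control period).
- imaging.read_camera(name): name is "side" or "top" or "wrist"; returns (picture, depth): 420x560x3 uint8, red, green, blue; 420x560 float32, m along the optical axis (not along the pixel's ray), 0 where there is no reading.
- imaging.camera_model(name): a dict with "fx", "fy", "cx", "cy" (pixels), "R" (3x3) and "t" (3): a world point X has camera coordinates R X + t; the wrist camera has in their place "hand_eye" (4x4, takes a point from camera to tool coordinates, whose origin is the TCP and whose axes are the flange's). Camera axes: x right, y down, z forward; pixel columns grow to the right and rows downward; lengths in m; the calibration is good to about 2 mm. A picture is of the moment at which its call begins: read the wrist's pose just before it. camera_model takes no time and is no camera call.
- r.hand_in(): hands the job in; it is judged then, once.
Trained networks look in the newest picture that a camera, given by its name, has taken for a name from the list of things; names that differ only in an ending like _2 or _b are one class to them, and where a whole thing is asked for, a point or a joint stands for the part that bears it (a point fixed in the world has none). Each returns a list of dicts, best first, with "confidence" (0 to 1); they miss things now and then, are a little off and sometimes report something else, mostly with a low value. They report only what shows in the picture. A call takes as long as a camera call.
- nets.outline_of(name, camera): "mask" (420x560 bool, what is visible of it) and "location" ([row, column] in pixels, amid what is visible of it).
- nets.place_of(name, camera): "location" ([row, column] in pixels: a listed point, or the origin of a listed thing).
The state is a dict: "time": time; "q": joint angles; "joint_velocities": joint speeds; "joint_torque": joint torques, N m; "position": TCP position; "ee_rot": TCP orientation; "contact_force": force on the tool from outside, world axes, zero at the start; "ft_torque": the same for the moment, N m; "width": finger opening in m; "finger_force": force on a finger pad.
Only numpy, scipy, OpenCV 4.12 (cv2) and the standard library are available. Lean on these libraries where they do the work, as an engineer would, in place of code of your own. Each camera call takes 0.05 s, during which the arm holds its last target. There are 200 camera calls.

## Working session

There is one attempt and no reset: what is moved stays moved. The work goes in short steps, Python scripts to look and compute and a shell command to move; the robot and the scene stay as the last step left them, time stands still between calls to the robot, and variables do not carry over. Pictures are saved under pics/ and viewed, at most 10 in all, crops included, and the job is handed in when it is done.

```bash
ls; mkdir -p pics; python3 - <<'E'
from workcell import monitor, imaging, r, nets
import cv2, numpy as np
s=monitor.state(); print(s)
ims=[]
for c in ["side","top"]:
    p,d=imaging.read_camera(c); cv2.imwrite(f"pics/{c}0.png",p[:,:,::-1]); np.save(f"pics/{c}0.npy",d)
    m=imaging.camera_model(c); print(c,m)
    R=np.array(m["R"]);t=np.array(m["t"])
    for n in ["plate_wide","plate_mid","plate_narrow","link","rack","tray","tray_floor","end_wall","lamp"]:
        for o in nets.place_of(n,c)[:2]:
            v,u=o["location"]; z=d[int(v),int(u)]
            X=R.T@(np.array([(u-m["cx"])/m["fx"]*z,(v-m["cy"])/m["fy"]*z,z])-t)
            print(c,n,round(o["confidence"],2),np.round(o["location"]),X.round(3))
print(imaging.camera_model("wrist"))
E
```

```text
pics
{'time': 0.0, 'q': array([-1.39929347e+00,  1.81551311e-01,  1.60799689e+00, -2.77596910e-05,
        1.35377393e+00, -2.06307212e-01]), 'joint_velocities': array([ 2.66040663e-05, -3.83162560e-04,  3.28279428e-04,  1.36499909e-03,
       -1.53769603e-03,  1.01834131e-03]), 'joint_torque': array([-4.00475328e-04, -4.44886136e+01, -3.51327860e+01, -3.15137813e-04,
        9.00739309e-03,  1.55534457e-05]), 'position': array([ 0.21204254, -0.53402458,  0.30298363]), 'ee_rot': array([ 9.82209510e-01,  1.87786397e-01,  1.49799662e-06, -8.64845984e-04]), 'contact_force': array([0.35844323, 0.77058788, 0.37187675]), 'ft_torque': array([ 0.04752999,  0.00030376, -0.01927612]), 'finger_force': 0.0, 'width': 0.08555389850780358}
side {'fx': 477.6884311514171, 'fy': 477.6884311514171, 'cx': 269.42218772919347, 'cy': 211.57358006001812, 'R': array([[-0.72605378, -0.68761952, -0.00503102],
       [-0.36654691,  0.39320446, -0.84322809],
       [ 0.58179832, -0.61038484, -0.53753239]]), 't': array([0.40478183, 0.35068747, 1.02332605])}
side plate_wide 0.65 [237. 332.] [ 0.5   -0.213  0.007]

[... 1193 characters left out ...]
ck 0.29 [134. 292.] [ 0.777 -0.009  0.034]
top tray_floor 0.89 [213. 380.] [ 0.581 -0.231  0.005]
top end_wall 0.71 [262. 370.] [ 0.457 -0.198  0.03 ]
top lamp 0.96 [212. 163.] [0.55  0.249 0.253]
top lamp 0.69 [227. 188.] [0.542 0.243 0.052]
{'fx': 314.81084043457355, 'fy': 314.81084043457355, 'cx': 277.81137744853635, 'cy': 207.3884752505345, 'hand_eye': array([[-3.71289437e-04, -9.64904647e-01, -2.62600237e-01,
         6.63750396e-02],
       [ 9.99999894e-01, -4.29703441e-04,  1.65016795e-04,
         2.61461777e-04],
       [-2.72065698e-04, -2.62600148e-01,  9.64904704e-01,
        -6.97350197e-02],
       [ 0.00000000e+00,  0.00000000e+00,  0.00000000e+00,
         1.00000000e+00]])}
```

View pics/top0.png

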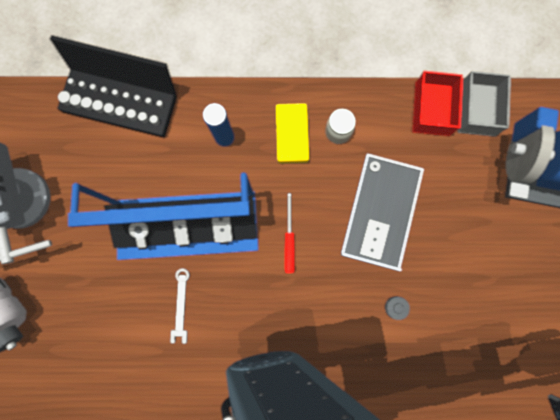

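View pics/side0.png

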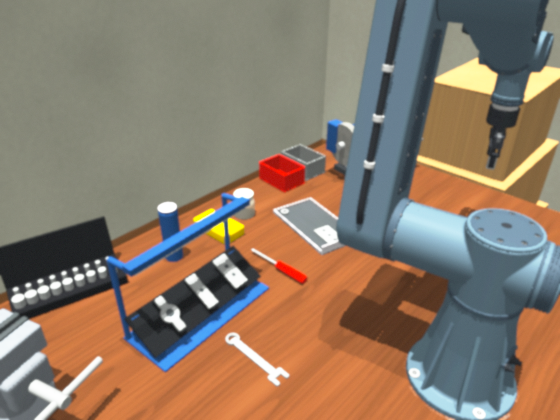

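The top view shows the link at (140,231), narrowest plate at (183,232), middle plate at (222,230) on the rack. The widest is in the tray at (374,238), with the bearing in the far corner at (375,166). The side view agrees. Next I'll fit the poses from outlines and depth.

```bash
cat > h.py <<'E'
from workcell import monitor, imaging, r, nets
import cv2, numpy as np
from scipy.spatial.transform import Rotation as Ro
def pose():
    s=monitor.state(); return Ro.from_quat(s["ee_rot"]).as_matrix(), np.array(s["position"])
def shot(c):
    Rt,p=pose(); im,d=imaging.read_camera(c); m=imaging.camera_model(c)
    if c=="wrist":
        H=np.array(m["hand_eye"]); Rw=Rt@H[:3,:3]; o=Rt@H[:3,3]+p
    else:
        Rw=np.array(m["R"]).T; o=-Rw@np.array(m["t"])
    v,u=np.mgrid[:420,:560]
    ray=np.dstack([(u-m["cx"])/m["fx"],(v-m["cy"])/m["fy"],np.ones_like(u,float)])@Rw.T
    return im,d,ray,o,ray*d[...,None]+o
def rect(P,n):
    """in-plane min-area rectangle of points P (N,3) on a plane of normal n: centre, length dir, sizes"""
    c=P.mean(0); e1=np.array([1,0,0])-n*n[0]; e1/=np.linalg.norm(e1); e2=np.cross(n,e1)
    q=np.c_[(P-c)@e1,(P-c)@e2].astype(np.float32)
    b=cv2.boxPoints(cv2.minAreaRect(q)); ctr=b.mean(0)
    s1,s2=b[1]-b[0],b[2]-b[1]
    L,W=(s1,s2) if np.linalg.norm(s1)>np.linalg.norm(s2) else (s2,s1)
    d=L[0]*e1+L[1]*e2; d/=np.linalg.norm(d); d=d if d[0]>0 else -d
    return c+ctr[0]*e1+ctr[1]*e2, d, np.linalg.norm(L), np.linalg.norm(W)
def plane(P):
    for _ in range(3):
        c=np.median(P,0); n=np.linalg.svd(P-P.mean(0),full_matrices=False)[2][2]
        n=n*np.sign(n[2]); e=(P-P.mean(0))@n; P=P[abs(e)<max(2*e.std(),1e-4)]
    return n,P.mean(0)
def go(Rg,pg):
    """how to get to tool pose: turn first (tool rotvec), then travel in the turned tool axes (cm)"""
    R0,p0=pose(); w=Ro.from_matrix(R0.T@Rg).as_rotvec()
    print("turn",w.round(3),"travel after turn cm",(Rg.T@(pg-p0)*100).round(2),"travel now cm",(R0.T@(pg-p0)*100).round(2))
E
cat > m.py <<'E'
from h import *
im,d,ray,o,X=shot("top")
for n in ["plate_wide","plate_mid","plate_narrow","link","tray"]:
    for q in nets.outline_of(n,"top")[:1]:
        m=q["mask"]&(d>0); P=X[m]; nn,c=plane(P[P[:,2]>(.055 if n in("plate_mid","plate_narrow","link") else 0)])
        if n in("tray","plate_wide"): nn=np.array([0,0,1.])
        # project mask rays to plane
        h=c if n!="tray" else np.array([0,0,.012])
        Q=o+ray[q["mask"]]*(((h-o)@nn)/(ray[q["mask"]]@nn))[:,None]
        C,dd,L,W=rect(Q,nn)
        print(n,round(q["confidence"],2),m.sum(),"n",nn.round(3),"c",C.round(4),"mean",Q.mean(0).round(4),"dir",dd.round(3),"yaw",np.degrees(np.arctan2(dd[1],dd[0])).round(1),"LW",round(L,4),round(W,4))
E
python3 m.py
```

```text
plate_wide 0.62 860 n [0. 0. 1.] c [0.7723 0.1631 0.1207] mean [0.7726 0.1638 0.1207] dir [0.921 0.389 0.   ] yaw 22.9 LW 0.1067 0.0522
plate_mid 0.81 449 n [-0.504 -0.033  0.863] c [0.5338 0.1601 0.0734] mean [0.5339 0.1599 0.0734] dir [ 0.864 -0.016  0.504] yaw -1.1 LW 0.0624 0.0461
plate_narrow 0.52 284 n [-0.5   -0.021  0.866] c [0.5271 0.2562 0.0728] mean [0.5273 0.2562 0.0729] dir [0.864 0.052 0.5  ] yaw 3.5 LW 0.0623 0.0289
link 0.66 296 n [-0.51  -0.035  0.859] c [0.522  0.3547 0.0738] mean [0.526  0.3531 0.0761] dir [ 0.854 -0.139  0.501] yaw -9.2 LW 0.0615 0.0411
tray 0.96 5294 n [0. 0. 1.] c [ 0.5839 -0.2353  0.012 ] mean [ 0.5917 -0.2382  0.012 ] dir [ 0.963 -0.269  0.   ] yaw -15.6 LW 0.2712 0.1516
```

```bash
cat >> h.py <<'E'
YR=np.radians(3.0); YT=np.radians(-15.6)
def Rrack(y=YR):
    z=np.array([.5*np.cos(y),.5*np.sin(y),-.866025]); x=-np.array([.866025*np.cos(y),.866025*np.sin(y),.5])
    return np.c_[x,np.cross(z,x),z]
E
python3 - <<'E'
from h import *
R0,p0=pose()
g=np.array([.42,.163,.28]); 
go(R0,g); 
y=YR+np.pi; Rd=np.c_[[np.cos(y),np.sin(y),0],[np.sin(y),-np.cos(y),0],[0,0,-1]]
go(Rd,g); print(Ro.from_matrix(Rd.T@Rrack()).as_rotvec())
E
```

```text
turn [0. 0. 0.] travel after turn cm [ 45.05 -57.16   2.39] travel now cm [ 45.05 -57.16   2.39]
turn [-0.    -0.    -2.816] travel after turn cm [-24.41  68.56   2.39] travel now cm [ 45.05 -57.16   2.39]
[-7.08648459e-17 -5.23598977e-01 -2.66670533e-16]
```

```bash
python3 -m pendant '[{"grip":1,"travel":[2.25,-2.86,0.12],"turn":[0,0,0]},{"grip":1,"travel":[2.25,-2.86,0.12],"turn":[0,0,0]},{"grip":1,"travel":[2.25,-2.86,0.12],"turn":[0,0,0]},{"grip":1,"travel":[2.25,-2.86,0.12],"turn":[0,0,0]},{"grip":1,"travel":[2.25,-2.86,0.12],"turn":[0,0,0]},{"grip":1,"travel":[2.25,-2.86,0.12],"turn":[0,0,0]},{"grip":1,"travel":[2.25,-2.86,0.12],"turn":[0,0,0]},{"grip":1,"travel":[2.25,-2.86,0.12],"turn":[0,0,0]},{"grip":1,"travel":[2.25,-2.86,0.12],"turn":[0,0,0]},{"grip":1,"travel":[2.25,-2.86,0.12],"turn":[0,0,0]}]' && python3 -m pendant '[{"grip":1,"travel":[2.25,-2.86,0.12],"turn":[0,0,0]},{"grip":1,"travel":[2.25,-2.86,0.12],"turn":[0,0,0]},{"grip":1,"travel":[2.25,-2.86,0.12],"turn":[0,0,0]},{"grip":1,"travel":[2.25,-2.86,0.12],"turn":[0,0,0]},{"grip":1,"travel":[2.25,-2.86,0.12],"turn":[0,0,0]},{"grip":1,"travel":[2.25,-2.86,0.12],"turn":[0,0,0]},{"grip":1,"travel":[2.25,-2.86,0.12],"turn":[0,0,0]},{"grip":1,"travel":[2.25,-2.86,0.12],"turn":[0,0,0]},{"grip":1,"travel":[2.25,-2.86,0.12],"turn":[0,0,0]},{"grip":1,"travel":[2.25,-2.86,0.12],"turn":[0,0,0]}]' && python3 -m pendant '[{"grip":1,"travel":[0,0,0],"turn":[0,0,-0.148]},{"grip":1,"travel":[0,0,0],"turn":[0,0,-0.148]},{"grip":1,"travel":[0,0,0],"turn":[0,0,-0.148]},{"grip":1,"travel":[0,0,0],"turn":[0,0,-0.148]},{"grip":1,"travel":[0,0,0],"turn":[0,0,-0.148]},{"grip":1,"travel":[0,0,0],"turn":[0,0,-0.148]},{"grip":1,"travel":[0,0,0],"turn":[0,0,-0.148]},{"grip":1,"travel":[0,0,0],"turn":[0,0,-0.148]},{"grip":1,"travel":[0,0,0],"turn":[0,0,-0.148]},{"grip":1,"travel":[0,0,0],"turn":[0,0,-0.148]}]' && python3 -m pendant '[{"grip":1,"travel":[0,0,0],"turn":[0,0,-0.148]},{"grip":1,"travel":[0,0,0],"turn":[0,0,-0.148]},{"grip":1,"travel":[0,0,0],"turn":[0,0,-0.148]},{"grip":1,"travel":[0,0,0],"turn":[0,0,-0.148]},{"grip":1,"travel":[0,0,0],"turn":[0,0,-0.148]},{"grip":1,"travel":[0,0,0],"turn":[0,0,-0.148]},{"grip":1,"travel":[0,0,0],"turn":[0,0,-0.148]},{"grip":1,"travel":[0,0,0],"turn":[0,0,-0.148]},{"grip":1,"travel":[0,0,0],"turn":[0,0,-0.148]},{"grip":1,"travel":[0,0,0],"turn":[0,0,0]}]'; python3 - <<'E'
from h import *
print(monitor.state()["q"].round(2)); go(Rrack(),np.array([.534,.161,.076])-Rrack()[:,2]*.21)
E
```

```text
time: 2.3
position: [0.3159, -0.1843, 0.2921]
ee_rot: [0.982, 0.188, 0.0, 0.0]
contact_force: [0.5, -0.3, 0.2]
width: 0.085
finger_force: 0.0
time: 3.3
position: [0.4196, 0.1649, 0.2801]
ee_rot: [0.982, 0.188, 0.0, 0.0]
contact_force: [0.5, -0.8, 0.1]
width: 0.0857
finger_force: 0.0
time: 4.3
position: [0.4194, 0.1632, 0.28]
ee_rot: [0.596, 0.803, 0.0, 0.0]
contact_force: [-0.9, -0.1, -0.1]
width: 0.0855
finger_force: 0.0
time: 5.3
position: [0.4194, 0.1632, 0.28]
ee_rot: [-0.025, 1.0, 0.0, 0.0]
contact_force: [0.7, 0.5, 0.4]
width: 0.0857
finger_force: 0.0
[ 0.11 -0.08  1.93  0.    1.29 -1.51]
turn [-0.001 -0.523 -0.003] travel after turn cm [ 0.3  -0.82  2.38] travel now cm [-0.93 -0.82  2.21]
```

```bash
python3 -m pendant '[{"grip":1,"travel":[0,0,0],"turn":[0,-0.131,0]},{"grip":1,"travel":[0,0,0],"turn":[0,-0.131,0]},{"grip":1,"travel":[0,0,0],"turn":[0,-0.131,0]},{"grip":1,"travel":[0,0,0],"turn":[0,-0.131,0]},{"grip":1,"travel":[0,0,0],"turn":[0,0,0]},{"grip":1,"travel":[0,0,0],"turn":[0,0,0]}]'; cat > w.py <<'E'
from h import *
import sys
im,d,ray,o,X=shot("wrist"); cv2.imwrite(f"pics/{sys.argv[1]}.png",im[:,:,::-1])
R=Rrack(); 
for n in sys.argv[2:]:
    for q in nets.outline_of(n,"wrist")[:1]:
        m=cv2.erode(q["mask"].astype(np.uint8),np.ones((5,5)))>0; P=X[m&(d>0)]
        nn,c=plane(P); M=q["mask"]
        Q=o+ray[M]*(((c-o)@nn)/(ray[M]@nn))[:,None]
        C,dd,L,W=rect(Q,nn); Rt,p=pose()
        print(n,round(q["confidence"],2),np.round(q["location"]),"n",nn.round(3),"c",C.round(4),"dir",dd.round(3),"yaw",np.degrees(np.arctan2(dd[1],dd[0])).round(2),"LW",round(L,4),round(W,4),"in tool cm",(Rt.T@(C-p)*100).round(2),"dir in tool",(Rt.T@dd).round(3))
E
python3 w.py w1 plate_mid plate_narrow link
```

```text
time: 5.9
position: [0.4192, 0.1632, 0.2803]
ee_rot: [-0.022, 0.966, 0.007, 0.258]
contact_force: [0.7, -0.4, 0.5]
width: 0.0853
finger_force: 0.0
plate_mid 0.98 [198. 268.] n [-0.499 -0.03   0.866] c [0.546  0.1582 0.0804] dir [0.864 0.058 0.5  ] yaw 3.82 LW 0.0911 0.0415 in tool cm [-0.84 -1.1  23.62] dir in tool [-1.     0.018 -0.001]
plate_narrow 0.74 [197. 364.] n [-0.5   -0.029  0.865] c [0.5393 0.2546 0.0802] dir [0.864 0.052 0.501] yaw 3.45 LW 0.0904 0.0298 in tool cm [-0.63  8.57 23.53] dir in tool [-1.     0.012 -0.001]
link 0.77 [196. 462.] n [-0.5   -0.028  0.866] c [0.533  0.3501 0.0802] dir [0.844 0.207 0.494] yaw 13.76 LW 0.0909 0.0442 in tool cm [-0.49 18.13 23.43] dir in tool [-0.986  0.167 -0.002]
```

View pics/w1.png

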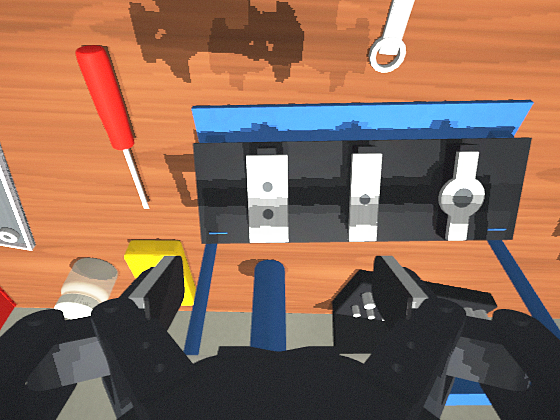

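The wrist view shows the middle plate at (268,198), the narrowest at (365,197) and the link at (462,197). The fingertips are at about (165,262) and (390,262). I'll move in along the tool axis.

```bash
python3 -m pendant '[{"grip":1,"travel":[-0.8,-1.1,0],"turn":[0,0,-0.016]},{"grip":0.85,"travel":[0,0,2.5],"turn":[0,0,0]},{"grip":0.85,"travel":[0,0,2.5],"turn":[0,0,0]},{"grip":0.85,"travel":[0,0,2.5],"turn":[0,0,0]},{"grip":0.85,"travel":[0,0,2.5],"turn":[0,0,0]},{"grip":0.85,"travel":[0,0,2],"turn":[0,0,0]},{"grip":0.85,"travel":[0,0,0],"turn":[0,0,0]},{"grip":0.85,"travel":[0,0,0],"turn":[0,0,0]}]'; python3 w.py w2 plate_mid;  python3 - <<'E'
from h import *
im,d,ray,o,X=shot("wrist"); R,p=pose(); T=(X-p)@R*100
# finger points: near, dark, between pads
m=(d>0)&(T[...,2]<9.5)&(abs(T[...,0])<2)
for s in(-1,1):
    q=T[m&(s*T[...,1]>0)]; print(len(q), np.percentile(q,[1,50,99],axis=0).round(2), q[q[:,2]>np.percentile(q[:,2],97)].mean(0).round(2))
E
```

```text
time: 6.9
position: [0.487, 0.1553, 0.1797]
ee_rot: [-0.031, 0.966, 0.004, 0.258]
contact_force: [-0.2, -0.7, 1.3]
width: 0.0724
finger_force: 0.0
plate_mid 0.71 [224. 280.] n [-0.5   -0.032  0.865] c [0.5448 0.1584 0.0797] dir [0.863 0.056 0.501] yaw 3.74 LW 0.0904 0.0413 in tool cm [8.000e-02 1.000e-02 1.165e+01] dir in tool [-1.    -0.001 -0.   ]
25980 [[-0.99 -6.73 -2.77]
 [ 1.15 -3.93 -0.45]
 [ 1.99 -0.08  5.64]] [ 0.4  -3.91  5.43]
25956 [[-0.99  0.08 -2.78]
 [ 1.15  3.93 -0.45]
 [ 1.99  6.63  5.62]] [0.4  3.79 5.43]
```

View pics/w2.png

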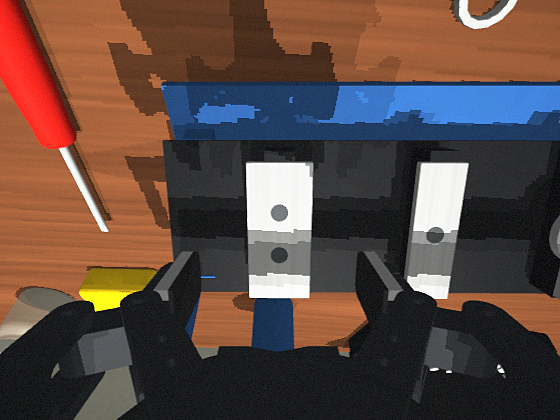

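The wrist view shows the middle plate centred between the fingers at about (280,230). It is square to them.

```bash
python3 -m pendant '[{"grip":0.85,"travel":[0,0,1.8],"turn":[0,0,0]},{"grip":0.75,"travel":[0,0,1.8],"turn":[0,0,0]},{"grip":0.75,"travel":[0,0,1.7],"turn":[0,0,0]},{"grip":0.75,"travel":[0,0,0],"turn":[0,0,0]},{"grip":0.3,"travel":[0,0,0],"turn":[0,0,0]},{"grip":0.3,"travel":[0,0,0],"turn":[0,0,0]},{"grip":0.3,"travel":[0,0,0],"turn":[0,0,0]},{"grip":0.3,"travel":[0,0,0],"turn":[0,0,0]},{"grip":0.3,"travel":[0,0,0],"turn":[0,0,0]}]' 60;  python3 - <<'E'
from h import *
im,d,ray,o,X=shot("wrist"); R,p=pose(); T=(X-p)@R*100
cv2.imwrite("pics/w3.png",im[:,:,::-1])
m=(d>0)&(abs(T[...,0])<1.3)&(T[...,2]<9)&(T[...,2]>2)
for s in(-1,1):
    q=T[m&(s*T[...,1]>2.0)&(s*T[...,1]<4)]; print(len(q),np.sort(q[:,2])[-200::40].round(2))
q=nets.outline_of("plate_mid","wrist")[0]; M=q["mask"]&(d>0); print(q["confidence"],np.percentile(T[M],[1,50,99],axis=0).round(2))
E
```

```text
time: 7.95
position: [0.5133, 0.1569, 0.1356]
ee_rot: [-0.031, 0.965, 0.004, 0.26]
contact_force: [-5.0, -1.5, 4.6]
width: 0.0378
finger_force: 59.3
1926 [5.7  5.87 6.04 6.23 6.45]
1747 [5.75 5.94 6.16 6.41 8.9 ]
0.61 [[-4.25 -2.    6.27]
 [ 0.7  -0.03  6.42]
 [ 4.47  1.9   6.83]]
```

View pics/w3.png

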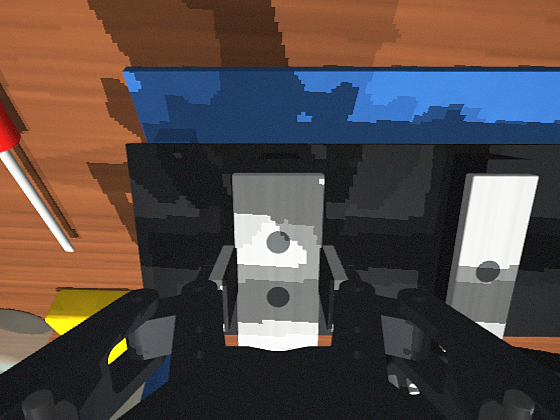

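The plate is gripped, centred at about (278,260). Now back out, and locate the wide plate and tray in the first top picture.

```bash
python3 -m pendant '[{"grip":0.3,"travel":[0,0,-0.6],"turn":[0,0,0]},{"grip":0.3,"travel":[0,0,-1.5],"turn":[0,0,0]},{"grip":0.3,"travel":[0,0,-2.5],"turn":[0,0,0]},{"grip":0.3,"travel":[0,0,-2.5],"turn":[0,0,0]},{"grip":0.3,"travel":[0,0,-2.5],"turn":[0,0,0]},{"grip":0.3,"travel":[0,0,-2.5],"turn":[0,0,0]},{"grip":0.3,"travel":[0,0,-2.5],"turn":[0,0,0]},{"grip":0.3,"travel":[0,0,-2.5],"turn":[0,0,0]},{"grip":0.3,"travel":[0,0,-1.5],"turn":[0,0,0]},{"grip":0.3,"travel":[0,0,0],"turn":[0,0,0]}]'; python3 - <<'E'
from h import *
im=cv2.imread("pics/top0.png"); m=imaging.camera_model("top"); Rw=np.array(m["R"]).T; o=-Rw@np.array(m["t"])
v,u=np.mgrid[:420,:560]; ray=np.dstack([(u-m["cx"])/m["fx"],(v-m["cy"])/m["fy"],np.ones_like(u,float)])@Rw.T
def at(z): return o+ray*((z-o[2])/ray[...,2])[...,None]
c=np.array([.5839,-.2353]); a=np.array([np.cos(YT),np.sin(YT)]); b=np.array([-a[1],a[0]])
X=at(.010); tx=(X[...,:2]-c)@a; ty=(X[...,:2]-c)@b
w=(im.min(2)>150)&(abs(tx)<.125)&(abs(ty)<.062)
n,l,st,ce=cv2.connectedComponentsWithStats(w.astype(np.uint8))
for i in range(1,n):
    if st[i,4]<60: continue
    M=cv2.morphologyEx((l==i).astype(np.uint8),cv2.MORPH_CLOSE,np.ones((9,9)))>0
    C,d,L,W=rect(X[M],np.array([0,0,1.])); print(st[i],C,d,np.degrees(np.arctan2(d[1],d[0])),L,W,"tray xy",(C[:2]-c)@a,(C[:2]-c)@b)
print(o)
# wrist: plate in hand
im,d,ray,o,X=shot("wrist"); R,p=pose(); T=(X-p)@R*100
M=(d>0)&(im.min(2)>60)&(abs(T[...,2]-6.35)<.5)&(abs(T[...,1])<1.9)&(abs(T[...,0])<7)
q=T[M]; print(len(q),np.percentile(q,[.5,50,99.5],axis=0).round(2)); print(monitor.state()["width"])
nn=np.linalg.svd(q-q.mean(0),full_matrices=False)[2][2]; print(nn)
E
```

```text
time: 9.05
position: [0.4202, 0.1525, 0.298]
ee_rot: [-0.031, 0.965, 0.004, 0.262]
contact_force: [0.8, 0.3, -0.9]
width: 0.0378
finger_force: 60.9
[370 161  11  11  94] [ 0.70165958 -0.22169841  0.01      ] [ 0.99963142 -0.02714827  0.        ] -1.5556724047292014 0.026441231 0.0256992 tray xy 0.10976388153569101 0.04476843027703613
[360 219  30  41 833] [ 0.51444505 -0.2148873   0.01      ] [ 0.95830443 -0.28574924  0.        ] -16.60363917928408 0.0938952 0.05676174 tray xy -0.07238578611802403 0.0009829374694649354
[0.43604    0.01253119 1.09633863]
14326 [[-4.4  -1.88  6.14]
 [ 0.57 -0.02  6.3 ]
 [ 4.39  1.88  6.62]]
0.03799987511421894
[ 0.00362158 -0.00169319 -0.99999201]
```

```bash
cat >> h.py <<'E'
TC=np.array([.5839,-.2353,0.])
def Rtray(th=.092,y=YT):
    a=np.array([np.cos(y),np.sin(y),0]); e=np.array([0,0,1.])
    x=-(np.cos(th)*a-np.sin(th)*e); z=-(np.sin(th)*a+np.cos(th)*e)
    return np.c_[x,np.cross(z,x),z]
def traypt(x,y,z):
    a=np.array([np.cos(YT),np.sin(YT),0]); return TC+a*x+np.array([-a[1],a[0],0])*y+np.array([0,0,z])
def tgt(x,y,zc,depth,th=.092,yaw=YT):
    R=Rtray(th,yaw); return R,traypt(x,y,zc)-R[:,2]*depth
E
python3 - <<'E'
from h import *
R,p=tgt(-.0074,.0005,.0081,.069); print(p)
go(R,p+[0,0,.10])
E
```

```text
[ 0.58301259 -0.23453311  0.0768082 ]
turn [0.066 0.615 0.334] travel after turn cm [-27.07 -32.89   9.53] travel now cm [ -5.77 -39.54  17.58]
```

```bash
python3 -m pendant '[{"grip":0.3,"travel":[0,0,0],"turn":[0.011,0.1025,0.0557]},{"grip":0.3,"travel":[0,0,0],"turn":[0.011,0.1025,0.0557]},{"grip":0.3,"travel":[0,0,0],"turn":[0.011,0.1025,0.0557]},{"grip":0.3,"travel":[0,0,0],"turn":[0.011,0.1025,0.0557]},{"grip":0.3,"travel":[0,0,0],"turn":[0.011,0.1025,0.0557]},{"grip":0.3,"travel":[0,0,0],"turn":[0.011,0.1025,0.0557]},{"grip":0.3,"travel":[-1.5,-1.84,0],"turn":[0,0,0]},{"grip":0.3,"travel":[-2.2,-2.6,0],"turn":[0,0,0]}]' && python3 -m pendant '[{"grip":0.3,"travel":[-2.6,-3.2,1.0],"turn":[0,0,0]},{"grip":0.3,"travel":[-2.6,-3.2,1.0],"turn":[0,0,0]},{"grip":0.3,"travel":[-2.6,-3.2,1.0],"turn":[0,0,0]},{"grip":0.3,"travel":[-2.6,-3.2,1.0],"turn":[0,0,0]},{"grip":0.3,"travel":[-2.6,-3.2,1.0],"turn":[0,0,0]},{"grip":0.3,"travel":[-2.6,-3.2,1.0],"turn":[0,0,0]},{"grip":0.3,"travel":[-2.6,-3.2,1.0],"turn":[0,0,0]},{"grip":0.3,"travel":[-2.6,-3.2,1.0],"turn":[0,0,0]},{"grip":0.3,"travel":[-2.57,-2.85,1.53],"turn":[0,0,0]},{"grip":0.3,"travel":[0,0,0],"turn":[0,0,0]}]'; python3 - <<'E'
from h import *
import time
R,p=tgt(-.0074,.0005,.0081,.069); go(R,p)
im,d,ray,o,X=shot("wrist"); cv2.imwrite("pics/w4.png",im[:,:,::-1])
a=np.array([np.cos(YT),np.sin(YT),0]); b=np.array([-a[1],a[0],0])
D=X-TC; tx,ty=D@a,D@b
for nm,lo,hi,cond in[("wide+",.0075,.014,(im.min(2)>120)),("wall12",.009,.016,True),("wall30",.026,.036,True)]:
    M=(d>0)&(X[...,2]>lo)&(X[...,2]<hi)&(abs(tx)<.145)&(abs(ty)<.085)&cond
    if M.sum()>50: print(nm,M.sum(),"x",np.percentile(tx[M],[1,5,50,95,99]).round(4),"y",np.percentile(ty[M],[1,5,50,95,99]).round(4))
f=(d>0)&(abs(tx)<.12)&(abs(ty)<.06)&(X[...,2]<.012); print("z hist",np.percentile(X[f][:,2],[5,25,50,75,95]).round(4))
E
```

```text
time: 9.9
position: [0.4439, 0.0996, 0.29]
ee_rot: [0.135, 0.99, 0.006, -0.049]
contact_force: [-0.5, -0.5, -1.8]
width: 0.0379
finger_force: 60.9
time: 10.9
position: [0.5815, -0.2387, 0.1697]
ee_rot: [0.138, 0.989, 0.006, -0.05]
contact_force: [-1.0, 1.2, -1.8]
width: 0.038
finger_force: 60.9
turn [-0.001 -0.008 -0.005] travel after turn cm [-0.88  0.44  9.24] travel now cm [-0.96  0.45  9.24]
wide+ 9955 x [-0.127  -0.1266 -0.0802  0.0064  0.0326] y [-0.0766 -0.0753 -0.0016  0.0695  0.0708]
wall12 9423 x [-0.127  -0.1267 -0.0797  0.0086  0.0332] y [-0.0767 -0.0754 -0.0002  0.0696  0.0708]
wall30 1970 x [-0.1309 -0.1306 -0.1283 -0.1266 -0.1263] y [-0.0754 -0.0698 -0.0026  0.0641  0.0694]
z hist [0.0028 0.0035 0.0042 0.0091 0.0104]
```

View pics/w4.png

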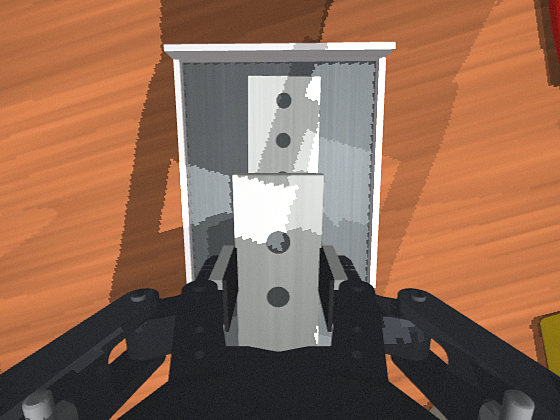

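The wrist view shows the wide plate at about (284,130) under the high wall (top edge at row 47). The middle plate is in hand at (278,260), well in line. I'll measure the wide plate's near edge and sides in this view.

```bash
cat >> h.py <<'E'
a_=np.array([np.cos(YT),np.sin(YT),0]); TC=TC+.0033*a_-.003*np.array([-a_[1],a_[0],0])
E
python3 - <<'E'
from h import *
R,p=tgt(-.0074,.0005,.0081,.069); 
im,d,ray,o,X=shot("wrist")
a=a_; b=np.array([-a[1],a[0],0])
D=X-TC; tx,ty=D@a,D@b
def edges(M,nm): print(nm,M.sum(),"x",np.percentile(tx[M],[.5,2,50,98,99.5]).round(4),"y",np.percentile(ty[M],[.5,2,50,98,99.5]).round(4))
M=(d>0)&(X[...,2]>.008)&(X[...,2]<.014)&(tx>-.126)&(tx<-.04)&(abs(ty)<.05); edges(M,"wide")
for lo,hi in[(-.11,-.1),(-.08,-.06)]:
    edges(M&(tx>lo)&(tx<hi),f"wide {lo}")
    edges((d>0)&(X[...,2]>.009)&(X[...,2]<.016)&(tx>lo)&(tx<hi)&(ty<-.06),"wallR"); edges((d>0)&(X[...,2]>.009)&(X[...,2]<.016)&(tx>lo)&(tx<hi)&(ty>.06),"wallL")
f=(d>0)&(tx>-.12)&(tx<-.05)&(abs(ty)>.035)&(abs(ty)<.06); print("floor",np.median(X[f][:,2]),"wide top",np.median(X[M][:,2]))
print(TC)
# plate in hand
Rt,pp=pose(); T=(X-pp)@Rt*100
M=(d>0)&(im.min(2)>60)&(abs(T[...,2]-6.35)<.5)&(abs(T[...,1])<2.3)&(abs(T[...,0])<7); print(np.percentile(T[M],[.5,50,99.5],axis=0).round(2))
E
```

```text
wide 6671 x [-0.1186 -0.1178 -0.0865 -0.0526 -0.0517] y [-0.0231 -0.0222  0.0027  0.0275  0.0284]
wide -0.11 1032 x [-0.1099 -0.1098 -0.1049 -0.1001 -0.1   ] y [-0.0226 -0.0218  0.0028  0.028   0.0289]
wallR 99 x [-0.1098 -0.1097 -0.1049 -0.1002 -0.1001] y [-0.0742 -0.074  -0.0718 -0.0698 -0.0697]
wallL 100 x [-0.1097 -0.1096 -0.1049 -0.1001 -0.1   ] y [0.0696 0.0697 0.0715 0.0738 0.074 ]
wide -0.08 1877 x [-0.0796 -0.0795 -0.0701 -0.0606 -0.0605] y [-0.0233 -0.0225  0.002   0.0272  0.0279]
wallR 178 x [-0.0798 -0.0797 -0.0697 -0.0602 -0.0602] y [-0.0742 -0.0739 -0.0716 -0.0697 -0.0696]
wallL 183 x [-0.0799 -0.0798 -0.0699 -0.0603 -0.0603] y [0.0696 0.0697 0.0716 0.0741 0.0742]
floor 0.003713772317719466 wide top 0.009731513319272994
[ 0.58627168 -0.23907692  0.        ]
[[-4.37 -2.15  6.35]
 [ 0.63 -0.16  6.57]
 [ 4.42  1.91  6.72]]
```

```bash
python3 - <<'E'
from h import *
R,p=tgt(-.0087,.001,.0081,.0695); go(R,p+[0,0,.01]); go(R,p)
E
```

```text
turn [ 0.    -0.007 -0.003] travel after turn cm [-1.12 -0.14  8.41] travel now cm [-1.18 -0.14  8.4 ]
turn [ 0.    -0.007 -0.003] travel after turn cm [-1.21 -0.14  9.41] travel now cm [-1.28 -0.14  9.4 ]
```

```bash
python3 -m pendant '[{"grip":0.3,"travel":[-0.6,-0.1,1.8],"turn":[0,-0.007,-0.003]},{"grip":0.3,"travel":[-0.5,0,1.8],"turn":[0,0,0]},{"grip":0.3,"travel":[0,0,1.8],"turn":[0,0,0]},{"grip":0.3,"travel":[0,0,1.6],"turn":[0,0,0]},{"grip":0.3,"travel":[0,0,1.1],"turn":[0,0,0]},{"grip":0.3,"travel":[0,0,0.4],"turn":[0,0,0]},{"grip":0.3,"travel":[0,0,0],"turn":[0,0,0]},{"grip":0.3,"travel":[0,0,0],"turn":[0,0,0]},{"grip":0.3,"travel":[0,0,0],"turn":[0,0,0]}]'; python3 - <<'E'
from h import *
R,p=tgt(-.0087,.001,.0081,.0695); go(R,p); print(monitor.state()["contact_force"])
E
```

```text
time: 11.9
position: [0.5858, -0.2372, 0.0904]
ee_rot: [0.135, 0.99, 0.005, -0.043]
contact_force: [0.7, 0.6, -0.5]
width: 0.0379
finger_force: 60.9
turn [-0.002  0.005  0.002] travel after turn cm [ 0.02 -0.07  1.31] travel now cm [ 0.03 -0.06  1.31]
[ 0.71991749  0.59060593 -0.5345738 ]
```

```bash
python3 -m pendant '[{"grip":0.3,"travel":[0,0,0.4],"turn":[0,0.005,0]},{"grip":0.3,"travel":[0,0,0.3],"turn":[0,0,0]},{"grip":0.3,"travel":[0,0,0.2],"turn":[0,0,0]},{"grip":0.3,"travel":[0,0,0],"turn":[0,0,0]},{"grip":0.3,"travel":[0,0,0],"turn":[0,0,0]}]';python3 -m pendant '[{"grip":0.3,"travel":[0,0,0.15],"turn":[0,0,0]},{"grip":0.3,"travel":[0,0,0],"turn":[0,0,0]}]'; python3 -m pendant '[{"grip":0.3,"travel":[0,0,0.1],"turn":[0,0,0]},{"grip":0.3,"travel":[0,0,0],"turn":[0,0,0]}]'
```

```text
time: 12.4
position: [0.5844, -0.2366, 0.0802]
ee_rot: [0.135, 0.99, 0.006, -0.046]
contact_force: [0.5, -0.3, -1.9]
width: 0.038
finger_force: 60.9
time: 12.6
position: [0.5842, -0.2366, 0.0787]
ee_rot: [0.135, 0.99, 0.006, -0.046]
contact_force: [-0.2, -0.0, -0.9]
width: 0.0378
finger_force: 60.9
time: 12.8
position: [0.5843, -0.2366, 0.0781]
ee_rot: [0.135, 0.99, 0.006, -0.046]
contact_force: [-0.5, -0.1, -1.2]
width: 0.0379
finger_force: 61.0
```

```bash
python3 -m pendant '[{"grip":0.3,"travel":[0,0,0.1],"turn":[0,0,0]},{"grip":0.3,"travel":[0,0,0],"turn":[0,0,0]}]'; python3 -m pendant '[{"grip":0.3,"travel":[0,0,0.1],"turn":[0,0,0]},{"grip":0.3,"travel":[0,0,0],"turn":[0,0,0]}]'; python3 - <<'E'
from h import *
R,p=tgt(-.0087,.001,.0081,.0695); go(R,p); 
E
```

```text
time: 13.0
position: [0.5843, -0.2367, 0.078]
ee_rot: [0.134, 0.99, 0.006, -0.046]
contact_force: [-3.0, 1.1, 6.1]
width: 0.0379
finger_force: 61.7
time: 13.2
position: [0.5843, -0.2366, 0.0778]
ee_rot: [0.134, 0.99, 0.006, -0.046]
contact_force: [-4.9, 2.7, 12.7]
width: 0.0376
finger_force: 62.2
turn [-0.002 -0.001  0.002] travel after turn cm [-0.03 -0.08  0.05] travel now cm [-0.03 -0.08  0.05]
```

```bash
python3 -m pendant '[{"grip":0.3,"travel":[0,0,-0.1],"turn":[0,0,0]},{"grip":0.3,"travel":[0,0,0],"turn":[0,0,0]},{"grip":0.5,"travel":[0,0,0],"turn":[0,0,0]},{"grip":0.6,"travel":[0,0,0],"turn":[0,0,0]},{"grip":0.7,"travel":[0,0,0],"turn":[0,0,0]},{"grip":0.75,"travel":[0,0,0],"turn":[0,0,0]}]'; python3 -m pendant '[{"grip":0.75,"travel":[0,0,-0.5],"turn":[0,0,0]},{"grip":0.75,"travel":[0,0,-1.5],"turn":[0,0,0]},{"grip":0.75,"travel":[0,0,-3],"turn":[0,0,0]},{"grip":1,"travel":[0,0,-4],"turn":[0,0,0]},{"grip":1,"travel":[0,0,-4],"turn":[0,0,0]},{"grip":1,"travel":[0,0,-3],"turn":[0,0,0]},{"grip":1,"travel":[0,0,0],"turn":[0,0,0]},{"grip":1,"travel":[0,0,0],"turn":[0,0,0]}]'; cat > t.py <<'E'
from h import *
import sys
im,d,ray,o,X=shot("wrist"); cv2.imwrite(f"pics/{sys.argv[1]}.png",im[:,:,::-1])
a=a_; b=np.array([-a[1],a[0],0]); D=X-TC; tx,ty=D@a,D@b
for n in sys.argv[2:]:
    for q in nets.outline_of(n,"wrist")[:2]:
        m=cv2.erode(q["mask"].astype(np.uint8),np.ones((5,5)))>0; P=X[m&(d>0)]; nn,c=plane(P); M=q["mask"]&(d>0)
        print(n,round(q["confidence"],2),np.round(q["location"]),"tilt",np.degrees(np.arccos(nn[2])).round(2),"tray n",(nn@a).round(3),(nn@b).round(3),"x",np.percentile(tx[M],[1,50,99]).round(4),"y",np.percentile(ty[M],[1,50,99]).round(4),"z",np.percentile(X[M][:,2],[1,50,99]).round(4))
E
python3 t.py w5 plate_mid plate_wide
```

```text
time: 13.8
position: [0.584, -0.2366, 0.0766]
ee_rot: [0.135, 0.99, 0.006, -0.046]
contact_force: [0.6, -0.5, -0.0]
width: 0.0642
finger_force: 0.0
time: 14.6
position: [0.5991, -0.2406, 0.2384]
ee_rot: [0.135, 0.99, 0.005, -0.045]
contact_force: [-0.0, 0.2, -0.9]
width: 0.0856
finger_force: 0.0
plate_mid 0.68 [188. 280.] tilt 5.17 tray n 0.09 -0.002 x [-0.0518 -0.0106  0.0352] y [-0.018   0.0014  0.0203] z [0.0092 0.0141 0.0185]
plate_wide 0.97 [112. 281.] tilt 0.1 tray n -0.001 -0.002 x [-0.1181 -0.0848 -0.0332] y [-0.0232  0.003   0.0281] z [0.0079 0.0097 0.0114]
plate_wide 0.51 [ 50. 510.] tilt 38.19 tray n 0.237 -0.571 x [-0.1744 -0.1354 -0.0243] y [0.1843 0.2028 0.2394] z [-0.0007  0.0188  0.0262]
```

View pics/w5.png

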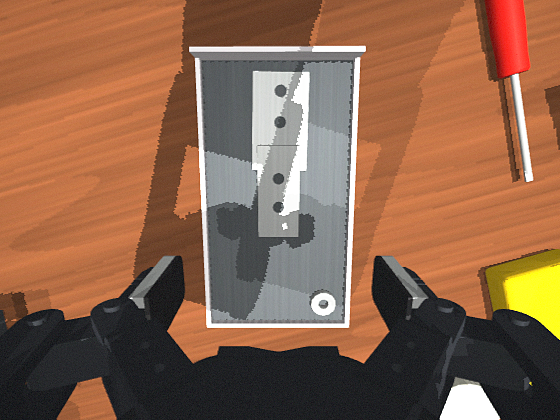

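The wrist view shows the middle plate at (279,190) leaning on the wide one at (281,105), in line, at 5.2°. The bearing at (322,303) is untouched. Now the narrowest.

```bash
python3 - <<'E'
from h import *
R=Rrack(np.radians(3.5)); P=np.array([.5388,.2547,.080])
R0,_=pose(); g=P-R[:,2]*.235
go(R0,g); go(R,g)
E
```

```text
turn [0. 0. 0.] travel after turn cm [30.33 42.27 -1.99] travel now cm [30.33 42.27 -1.99]
turn [-0.072 -0.614 -0.329] travel after turn cm [ 10.23  49.73 -11.52] travel now cm [30.33 42.27 -1.99]
```

```bash
python3 -m pendant '[{"grip":1,"travel":[3,1,-0.4],"turn":[0,0,0]},{"grip":1,"travel":[4.2,2,-0.6],"turn":[0,0,0]},{"grip":1,"travel":[4.2,2,-0.6],"turn":[0,0,0]},{"grip":1,"travel":[4.2,2,-0.4],"turn":[0,0,0]},{"grip":1,"travel":[4.2,2,0],"turn":[0,0,0]},{"grip":1,"travel":[3,2.5,0],"turn":[0,0,0]},{"grip":1,"travel":[1.5,4,0],"turn":[0,0,0]},{"grip":1,"travel":[1,4.2,0],"turn":[0,0,0]},{"grip":1,"travel":[1,4.2,0],"turn":[0,0,0]},{"grip":1,"travel":[1,4.2,0],"turn":[0,0,0]}]' && python3 -m pendant '[{"grip":1,"travel":[1,4.2,0],"turn":[0,0,0]},{"grip":1,"travel":[1,4.2,0],"turn":[0,0,0]},{"grip":1,"travel":[1,4.2,0],"turn":[0,0,0]},{"grip":1,"travel":[0,0,0],"turn":[-0.012,-0.1023,-0.0548]},{"grip":1,"travel":[0,0,0],"turn":[-0.012,-0.1023,-0.0548]},{"grip":1,"travel":[0,0,0],"turn":[-0.012,-0.1023,-0.0548]},{"grip":1,"travel":[0,0,0],"turn":[-0.012,-0.1023,-0.0548]},{"grip":1,"travel":[0,0,0],"turn":[-0.012,-0.1023,-0.0548]},{"grip":1,"travel":[0,0,0],"turn":[-0.012,-0.1023,-0.0548]},{"grip":1,"travel":[0,0,0],"turn":[0,0,0]}]'; python3 w.py w6 plate_narrow
```

```text
time: 15.75
position: [0.4125, 0.1042, 0.2804]
ee_rot: [0.135, 0.99, 0.006, -0.047]
contact_force: [0.5, 0.1, -0.2]
width: 0.0854
finger_force: 0.0
time: 16.75
position: [0.4158, 0.2316, 0.2813]
ee_rot: [-0.031, 0.966, 0.007, 0.258]
contact_force: [-0.7, 0.8, -0.1]
width: 0.0852
finger_force: 0.0
plate_narrow 0.81 [196. 296.] n [-0.5   -0.035  0.865] c [0.5387 0.2547 0.0798] dir [0.864 0.057 0.501] yaw 3.81 LW 0.0904 0.0283 in tool cm [-0.45  1.59 23.71] dir in tool [-1.     0.005 -0.003]
```

```bash
python3 -m pendant '[{"grip":0.85,"travel":[-0.45,1.6,0],"turn":[0,0,-0.005]},{"grip":0.75,"travel":[0,0,2.5],"turn":[0,0,0]},{"grip":0.75,"travel":[0,0,2.5],"turn":[0,0,0]},{"grip":0.75,"travel":[0,0,2.5],"turn":[0,0,0]},{"grip":0.75,"travel":[0,0,2.5],"turn":[0,0,0]},{"grip":0.75,"travel":[0,0,2],"turn":[0,0,0]},{"grip":0.75,"travel":[0,0,0],"turn":[0,0,0]},{"grip":0.75,"travel":[0,0,0],"turn":[0,0,0]}]'; python3 w.py w7 plate_narrow
```

```text
time: 17.65
position: [0.4816, 0.2514, 0.182]
ee_rot: [-0.031, 0.965, 0.006, 0.259]
contact_force: [-0.2, 0.3, 0.8]
width: 0.064
finger_force: 0.0
plate_narrow 0.8 [223. 279.] n [-0.5   -0.033  0.866] c [0.539  0.2552 0.08  ] dir [0.863 0.064 0.501] yaw 4.25 LW 0.0906 0.0288 in tool cm [ 0.22 -0.   11.81] dir in tool [-1.     0.006  0.002]
```

```bash
python3 -m pendant '[{"grip":0.75,"travel":[0.2,0,1.8],"turn":[0,0,-0.005]},{"grip":0.65,"travel":[0,0,1.8],"turn":[0,0,0]},{"grip":0.65,"travel":[0,0,1.75],"turn":[0,0,0]},{"grip":0.65,"travel":[0,0,0],"turn":[0,0,0]},{"grip":0.2,"travel":[0,0,0],"turn":[0,0,0]},{"grip":0.2,"travel":[0,0,0],"turn":[0,0,0]},{"grip":0.2,"travel":[0,0,0],"turn":[0,0,0]},{"grip":0.2,"travel":[0,0,0],"turn":[0,0,0]},{"grip":0.2,"travel":[0,0,0],"turn":[0,0,0]}]' 60
```

```text
time: 18.65
position: [0.5064, 0.2535, 0.1367]
ee_rot: [-0.035, 0.965, 0.006, 0.261]
contact_force: [-4.3, -1.1, 5.9]
width: 0.0254
finger_force: 58.7
```

```bash
python3 -m pendant '[{"grip":0.2,"travel":[0,0,-0.6],"turn":[0,0,0]},{"grip":0.2,"travel":[0,0,-1.5],"turn":[0,0,0]},{"grip":0.2,"travel":[0,0,-2.5],"turn":[0,0,0]},{"grip":0.2,"travel":[0,0,-2.5],"turn":[0,0,0]},{"grip":0.2,"travel":[0,0,-2.5],"turn":[0,0,0]},{"grip":0.2,"travel":[0,0,-2.5],"turn":[0,0,0]},{"grip":0.2,"travel":[0,0,-2.5],"turn":[0,0,0]},{"grip":0.2,"travel":[0,0,-2.5],"turn":[0,0,0]},{"grip":0.2,"travel":[0,0,-1.5],"turn":[0,0,0]},{"grip":0.2,"travel":[0,0,0],"turn":[0,0,0]}]'; cat > hand.py <<'E'
from h import *
im,d,ray,o,X=shot("wrist"); R,p=pose(); T=(X-p)@R*100
M=(d>0)&(im.min(2)>60)&(abs(T[...,2]-6.4)<.5)&(abs(T[...,1])<1.3)&(abs(T[...,0])<7); print(M.sum(),np.percentile(T[M],[.5,50,99.5],axis=0).round(2))
q=T[M]; print(np.linalg.svd(q-q.mean(0),full_matrices=False)[2][2].round(3))
cv2.imwrite("pics/hand.png",im[:,:,::-1])
R,p=tgt(.0567,.001,.0081,.070); go(R,p+[0,0,.10])
E
python3 hand.py
```

```text
time: 19.65
position: [0.4129, 0.2482, 0.2987]
ee_rot: [-0.035, 0.964, 0.007, 0.262]
contact_force: [0.0, 1.1, -0.6]
width: 0.026
finger_force: 59.7
9780 [[-4.48 -1.29  6.25]
 [ 0.53  0.    6.42]
 [ 4.41  1.28  6.66]]
[ 0.001 -0.005 -1.   ]
turn [0.07  0.615 0.341] travel after turn cm [-37.05 -42.15   8.58] travel now cm [-10.97 -51.76  20.56]
```

View pics/hand.png

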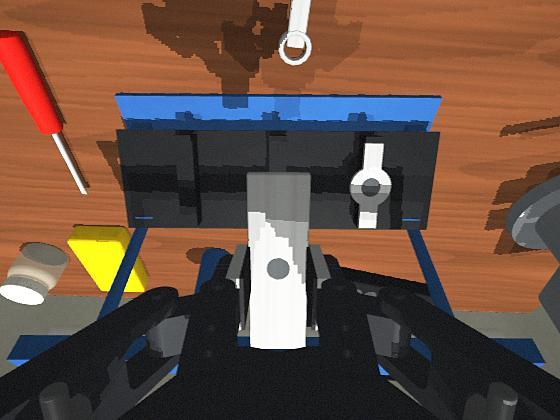

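The narrowest plate is held squarely at (278,260), and the link is still on its pad at (371,187).

```bash
python3 -m pendant '[{"grip":0.2,"travel":[0,0,0],"turn":[0.0117,0.1025,0.0568]},{"grip":0.2,"travel":[0,0,0],"turn":[0.0117,0.1025,0.0568]},{"grip":0.2,"travel":[0,0,0],"turn":[0.0117,0.1025,0.0568]},{"grip":0.2,"travel":[0,0,0],"turn":[0.0117,0.1025,0.0568]},{"grip":0.2,"travel":[0,0,0],"turn":[0.0117,0.1025,0.0568]},{"grip":0.2,"travel":[0,0,0],"turn":[0.0117,0.1025,0.0568]},{"grip":0.2,"travel":[-0.5,-4,0],"turn":[0,0,0]},{"grip":0.2,"travel":[-0.5,-4.4,0],"turn":[0,0,0]},{"grip":0.2,"travel":[-0.5,-4.4,0],"turn":[0,0,0]},{"grip":0.2,"travel":[-0.5,-4.4,0],"turn":[0,0,0]}]' && python3 -m pendant '[{"grip":0.2,"travel":[-3.5,-2.5,0.8],"turn":[0,0,0]},{"grip":0.2,"travel":[-3.5,-2.5,0.8],"turn":[0,0,0]},{"grip":0.2,"travel":[-3.5,-2.5,0.8],"turn":[0,0,0]},{"grip":0.2,"travel":[-3.5,-2.5,0.8],"turn":[0,0,0]},{"grip":0.2,"travel":[-3.5,-2.5,0.8],"turn":[0,0,0]},{"grip":0.2,"travel":[-3.5,-2.5,0.8],"turn":[0,0,0]},{"grip":0.2,"travel":[-3.5,-2.5,0.8],"turn":[0,0,0]},{"grip":0.2,"travel":[-3.5,-2.5,0.8],"turn":[0,0,0]},{"grip":0.2,"travel":[-3.5,-2.5,0.8],"turn":[0,0,0]},{"grip":0.2,"travel":[0,0,0],"turn":[0,0,0]}]'; python3 hand.py;  python3 t.py w8 plate_mid plate_wide
```

```text
time: 20.7
position: [0.3853, 0.0752, 0.2931]
ee_rot: [0.136, 0.99, 0.005, -0.047]
contact_force: [0.4, 0.1, -1.6]
width: 0.0257
finger_force: 59.8
time: 21.7
position: [0.6212, -0.2269, 0.1879]
ee_rot: [0.138, 0.989, 0.006, -0.049]
contact_force: [-1.0, 0.2, -1.5]
width: 0.0254
finger_force: 59.8
9097 [[-4.59 -1.29  6.48]
 [ 0.46 -0.08  6.67]
 [ 4.31  1.15  6.83]]
[-0.002 -0.003 -1.   ]
turn [-0.001 -0.007 -0.003] travel after turn cm [-3.51 -2.19  0.81] travel now cm [-3.52 -2.18  0.79]
plate_mid 0.97 [156. 241.] tilt 5.21 tray n 0.091 -0.001 x [-0.0522 -0.0258  0.0347] y [-0.0184 -0.0057  0.0199] z [0.0095 0.0154 0.0186]
plate_wide 0.81 [ 86. 255.] tilt 0.07 tray n -0.001 -0.0 x [-0.1184 -0.0849 -0.0327] y [-0.0232  0.0032  0.0284] z [0.0045 0.0097 0.0115]
```

```bash
python3 -m pendant '[{"grip":0.2,"travel":[-1.8,-1.1,0],"turn":[0,-0.007,-0.003]},{"grip":0.2,"travel":[-1.8,-1.1,1],"turn":[0,0,0]},{"grip":0.2,"travel":[-0.5,0,2],"turn":[0,0,0]},{"grip":0.2,"travel":[-0.4,0,2],"turn":[0,0,0]},{"grip":0.2,"travel":[0,0,2],"turn":[0,0,0]},{"grip":0.2,"travel":[0,0,1.5],"turn":[0,0,0]},{"grip":0.2,"travel":[0,0,0.5],"turn":[0,0,0]},{"grip":0.2,"travel":[0,0,0],"turn":[0,0,0]},{"grip":0.2,"travel":[0,0,0],"turn":[0,0,0]},{"grip":0.2,"travel":[0,0,0],"turn":[0,0,0]}]'; python3 - <<'E'
from h import *
R,p=tgt(.0563,.001,.0081,.070); go(R,p)
E
```

```text
time: 22.9
position: [0.6514, -0.2545, 0.1014]
ee_rot: [0.134, 0.99, 0.005, -0.042]
contact_force: [1.8, -0.2, -1.9]
width: 0.0257
finger_force: 59.8
turn [-0.003  0.007  0.002] travel after turn cm [ 0.19 -0.17  2.39] travel now cm [ 0.21 -0.16  2.38]
```

```bash
python3 -m pendant '[{"grip":0.2,"travel":[0.2,-0.15,0.7],"turn":[0,0.007,0.002]},{"grip":0.2,"travel":[0,0,0.7],"turn":[0,0,0]},{"grip":0.2,"travel":[0,0,0.5],"turn":[0,0,0]},{"grip":0.2,"travel":[0,0,0],"turn":[0,0,0]},{"grip":0.2,"travel":[0,0,0],"turn":[0,0,0]},{"grip":0.2,"travel":[0,0,0],"turn":[0,0,0]}]';python3 - <<'E'
from h import *
R,p=tgt(.0563,.001,.0081,.070); go(R,p)
E
```

```text
time: 23.5
position: [0.6467, -0.2546, 0.0813]
ee_rot: [0.135, 0.99, 0.005, -0.047]
contact_force: [-0.1, -1.0, -1.7]
width: 0.0257
finger_force: 59.8
turn [-0.002 -0.002  0.001] travel after turn cm [-0.07 -0.03  0.34] travel now cm [-0.07 -0.03  0.34]
```

```bash
python3 -m pendant '[{"grip":0.2,"travel":[-0.05,0,0.2],"turn":[0,0,0]},{"grip":0.2,"travel":[0,0,0],"turn":[0,0,0]}]'; python3 -m pendant '[{"grip":0.2,"travel":[0,0,0.1],"turn":[0,0,0]},{"grip":0.2,"travel":[0,0,0],"turn":[0,0,0]}]'; python3 -m pendant '[{"grip":0.2,"travel":[0,0,0.07],"turn":[0,0,0]},{"grip":0.2,"travel":[0,0,0],"turn":[0,0,0]}]'
```

```text
time: 23.7
position: [0.6472, -0.2548, 0.0794]
ee_rot: [0.135, 0.99, 0.005, -0.046]
contact_force: [1.0, -0.1, -1.1]
width: 0.0261
finger_force: 59.9
time: 23.9
position: [0.6472, -0.2548, 0.0792]
ee_rot: [0.135, 0.99, 0.005, -0.046]
contact_force: [-0.4, 1.7, 4.8]
width: 0.0258
finger_force: 60.4
time: 24.1
position: [0.6472, -0.2548, 0.0792]
ee_rot: [0.135, 0.99, 0.005, -0.046]
contact_force: [-2.4, 1.4, 9.0]
width: 0.0256
finger_force: 60.8
```

```bash
python3 -m pendant '[{"grip":0.2,"travel":[0,0,-0.05],"turn":[0,0,0]},{"grip":0.2,"travel":[0,0,0],"turn":[0,0,0]},{"grip":0.35,"travel":[0,0,0],"turn":[0,0,0]},{"grip":0.45,"travel":[0,0,0],"turn":[0,0,0]},{"grip":0.55,"travel":[0,0,0],"turn":[0,0,0]},{"grip":0.6,"travel":[0,0,0],"turn":[0,0,0]},{"grip":0.6,"travel":[0,0,0],"turn":[0,0,0]}]'; python3 -m pendant '[{"grip":0.6,"travel":[0,0,-0.5],"turn":[0,0,0]},{"grip":0.6,"travel":[0,0,-1.5],"turn":[0,0,0]},{"grip":0.6,"travel":[0,0,-3],"turn":[0,0,0]},{"grip":1,"travel":[1,0,-4],"turn":[0,0,0]},{"grip":1,"travel":[1,0,-4],"turn":[0,0,0]},{"grip":1,"travel":[1,0,-3],"turn":[0,0,0]},{"grip":1,"travel":[0,0,0],"turn":[0,0,0]},{"grip":1,"travel":[0,0,0],"turn":[0,0,0]}]'; python3 t.py w9 plate_narrow plate_mid plate_wide
```

```text
time: 24.8
position: [0.6467, -0.2546, 0.0777]
ee_rot: [0.135, 0.99, 0.005, -0.047]
contact_force: [0.9, 0.1, -0.0]
width: 0.0511
finger_force: 0.0
time: 25.6
position: [0.6331, -0.2507, 0.2426]
ee_rot: [0.135, 0.99, 0.005, -0.045]
contact_force: [0.2, 0.2, -0.4]
width: 0.0855
finger_force: 0.0
plate_narrow 0.56 [220. 277.] tilt 5.2 tray n 0.091 -0.003 x [0.0126 0.0543 0.101 ] y [-0.0134  0.0007  0.0142] z [0.0093 0.0141 0.0185]
plate_mid 0.76 [144. 280.] tilt 5.16 tray n 0.09 -0.003 x [-0.0523 -0.0183  0.033 ] y [-0.0185  0.0016  0.0208] z [0.0097 0.0147 0.0186]
plate_mid 0.63 [ 28. 519.] tilt 40.89 tray n 0.258 -0.602 x [-0.1413 -0.1164 -0.022 ] y [0.1939 0.2123 0.2398] z [0.0007 0.0158 0.0253]
plate_wide 0.96 [ 73. 278.] tilt 0.03 tray n -0.001 -0.0 x [-0.118  -0.0852 -0.0333] y [-0.0229  0.0025  0.0278] z [0.0079 0.0097 0.0115]
plate_wide 0.55 [390. 466.] tilt 0.31 tray n -0.0 0.005 x [0.1785 0.1929 0.2048] y [0.1483 0.1616 0.1783] z [0.0785 0.0801 0.0813]
```

View pics/w9.png

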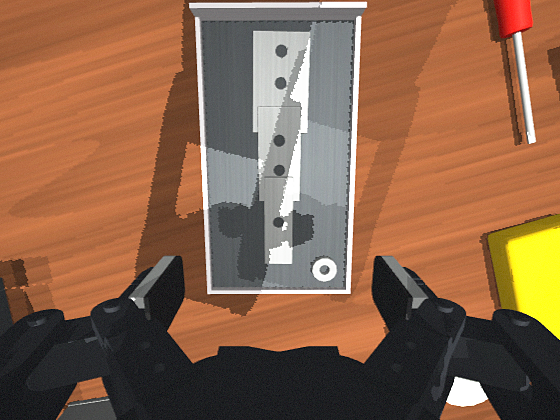

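The row is complete: wide at (281,80), middle at (279,150) and narrowest at (278,220). Both leaning plates are at 5.2° with about 65 mm between centres, all within 3 mm of the middle line. The bearing at (324,270) is untouched, so I'm handing in.

```bash
python3 -c "
from workcell import r
print(r.hand_in())"
```

```text
the job is handed in; nothing more can be done
None
```

The job is handed in: the middle and narrowest plates continue the row from the widest, each leaning about 5.2° with about 25 mm overlap and within 3 mm of the tray's middle line in the last picture; no verdict came back.

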